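# Release the suction key left latched

## Robot

A 7-joint arm with a two-finger parallel gripper is mounted at the origin on the work surface. World frame = base frame: x ahead of the robot, y to its left, z up, the work surface at z = 0. Lengths are in m, angles in rad, forces in N, time in s.
With the tool pointing down it reaches from about 0.4 to 0.85 m from the base axis. Payload 4.5 kg.
Tool frame: the origin (TCP) lies on the centre line of the jaws, within the pads' length; the fingertips stand 11 mm ahead of it and the grasp point (between the pads) lies 8 mm behind it; z points along the fingers, y is the line along which they close (so a half turn about z gives the same grasp; the last joint's range is limited). The gripper opens to 88 mm and grips with 3 to 60 N. Pads are 18 mm wide; open, the fingers measure 123 mm over their backs; the gripper's body (75 mm by 187 mm) begins 45 mm behind the grasp point.
Start: joints at [1.195, 0.689, -0.195, 1.565, 0.157, 0.902, -0.215], TCP at [0.249, -0.573, 0.25] pointing down, gripper open.
Joint ranges: [-3.01, 3.01], [-0.46, 2.08], [-1.47, 1.51], [0.13, 2.56], [-1, 4.14], [0.04, 2.09], [-2.66, 2.66]. Speed limits (rad/s): [2.57, 2.57, 3.14, 3.14, 3.14, 3.14, 3.14].

## Interface

Orientations are given as a unit quaternion [x, y, z, w].
In Python, from plant import * gives the robot as it stands. The module is installed in compiled form; this text tells all that it offers.
- The arm moves only by the tool send_rows, never from a script. Its argument "motion" is a list of rows, each an object of numbers: "x", "y", "z": the shift along the tool's x, y, z in cm; "rx", "ry", "rz": the turn, a rotation vector about the tool's x, y, z in rad; "jaw": the finger opening in cm, from 0 to 8.81. In form: [{"x": .., "y": .., "z": .., "rx": .., "ry": .., "rz": .., "jaw": ..}, ...]. A call has exactly 5 rows; each row shifts and turns the commanded pose from where the row before left it, along the tool's axes as they then stand; what a row does not reach is not made up. A row lasts 1/10 s, in which the tool goes at most 50 mm and 8.59 degrees, less where a joint would pass 70% of its speed; a pose out of reach is approached as far as the arm can. A call is refused whole if a number of a shift passes 5 or a number of a turn 0.15, either way. A call with a gripper value outside its range is refused whole. The fingers move at their own pace and stop on an object; "grip_force" is the grip in N (left out, the last holds). Time passes only in rows, so rows that do not move let the fingers close, or fill a call up. It gives the time, the measured TCP pose, the force, the opening and the grip force at its end, in the units of the state.
- get_state(): the state, without advancing time (a new reading comes with each control period).
- snapshot(name): name is "side" or "top" or "wrist"; returns a dict with "img" (384x512x3 uint8, red, green, blue), "vertical_fov" (degrees; the focal length in pixels is half the picture's height over the tangent of half this angle, whatever the lens; pixels are square), "cx", "cy" (the principal point, pixels), "extrinsics" (4x4, takes a point from camera to world coordinates). Camera axes: x right, y up, looking along -z (the intrinsics and any distortion apply to the point x, -y, -z); pixel columns grow to the right and rows downward; lengths in m; the calibration is good to about 2 mm. A picture is of the moment at which its call begins. There is no depth.
- finish_job(): hands the job in; it is judged then, once.
The state is a dict: "clock": time; "q": joint angles; "qd": joint speeds; "joint_torque": joint torques, N m; "tool_pos": TCP position; "eef_rot": TCP orientation; "contact_force": force on the tool from outside, world axes, zero at the start; "moment": the same for the moment, N m; "opening": opening from 0.0 (shut) to 1.0 (fully open); "finger_force": force on a finger pad.
Only numpy, scipy, OpenCV 4.12 (cv2) and the standard library are available. Lean on these libraries where they do the work, as an engineer would, in place of code of your own. Each camera call takes 0.05 s, during which the arm holds its last target. There are 200 camera calls.

## Task

One of the four suction keys on the bench console has been left latched down, so the suction gate stands open. Tap the keys lightly with the closed fingertips to find it, then press that key right down and let it go, so that it comes up and the gate slides shut. The other keys may be tapped but must not be pressed down; leave the gate itself alone, and do not pick up or disturb the cast, flask, bowl and spatula standing around it.

Things in the scene. Friction and masses are not known exactly. Their poses are not given: they have to be found in the camera images.
- console: White extraction console fixed to the bench, 190 (x) x 300 (y) x 45 mm high. Origin: centre of its underside; x points from the key row to the suction mouth, z up. The row runs along y at x = -45 mm, four keys at y = -75, -25, 25, 75 mm; the 66 mm square mouth with four steel bars over it is at x 49, y -51 mm. A 44 mm pipe stub sticks out 50 mm at the +x side.
- row_mid (a point): Middle of the key row on the console's top, 45 mm above the bench; axes as the console's. Four identical keys stand at y = -75, -25, 25, 75 mm from here: black bezel 46 x 46 x 3 mm, grey cap 32 x 32 mm in its middle that moves straight down only. An up key's cap top is 16 mm above this point; it yields at once when touched: from 1 N, then 2.2 N per mm, fully down at 5 mm, 12 N.
- row_left (a point): Centre of the key place at the row's +y end (y = +75 mm), on the console's top, 45 mm above the bench. Any of the four keys can be the latched one. Its cap top stands only 13 mm above the console's top, hard to tell by eye, and is firm until about 5 N. A light tap means 2 to 5 N.
- row_right (a point): Centre of the key place at the row's -y end (y = -75 mm), on the console's top, 45 mm above the bench. The latched key unlatches when pressed a further 2 mm or so to its stop (cap top 10.5 to 11 mm above the console's top, about 10 to 13 N; never more than 17 N needed) and rises to full height when let go.
- gate (a joint): Aluminium gate plate sliding under the grille bars of the suction mouth: about 0.063 m = open (dark hole seen between the bars), 0 = shut (bright plate under the bars). The latched key holds it open; it closes by itself once that key has been pressed far enough to unlatch. At the start it stands 0.060 to 0.066 m open.
- cast: Loose yellow plaster dental cast, 56 x 60 x 36 mm high, beside the console at its +y end. Origin: centre of its underside. Not to be disturbed.
- flask: Loose small aluminium flask with black cap, 44 mm across, about 100 mm high, beside the console at its -y end. Origin: centre of its underside. Not to be disturbed.
- bowl: Loose black rubber mixing bowl, 96 mm across, 55 mm high, beyond the console's mouth side. Origin: centre of its underside. Not to be disturbed.
- spatula: Loose spatula with red handle, 170 mm long, lying on the bench along the key side of the console. Origin: under its middle; its x axis runs along it. Not to be disturbed.

How it is judged:
By the outcome, as a careful person would: the job done as asked, in the order asked, and still so for the second after the job is handed in, with the robot touching nothing.
It also fails if it takes over 51 s, if anything falls off the work surface, if the arm or the gripper's body presses on something with over 40 N, if the wrist force passes 120 N, or if a joint passes its speed limit or range.

## Working session

There is one attempt and no reset: what is moved stays moved. The work goes in short steps, Python scripts to look and compute and a tool call to move; the robot and the scene stay as the last step left them, time stands still between calls to the robot, and variables do not carry over. Pictures are saved under pics/ and viewed, at most 10 in all, crops included, and the job is handed in when it is done.

Besides the shell and the picture viewer there is one more tool, called after "Request:" in YAML: its name, and indented under it one key for each argument. send_rows: Moves the arm, as the interface text tells. Its arguments: {"type":"object","properties":{"motion":{"type":"array"},"grip_force":{"type":"number"}},"required":["motion"]}

```bash
mkdir -p pics
python3 - <<'E'
from plant import *
import cv2,numpy as np
for n in("top","side"):
    s=snapshot(n);cv2.imwrite(f"pics/{n}0.png",s["img"][:,:,::-1]);print(n,{k:v for k,v in s.items() if k!="img"})
s=get_state();print(s)
E
```

```text
top {'vertical_fov': 47.975921043251574, 'cx': 263.06133900295146, 'cy': 187.75266936622774, 'extrinsics': array([[-0.00679713,  0.98210459, -0.18821361,  0.4042651 ],
       [-0.99954433, -0.0122083 , -0.02760585,  0.03012734],
       [-0.0294096 ,  0.18794021,  0.98174006,  0.90659759],
       [ 0.        ,  0.        ,  0.        ,  1.        ]])}
side {'vertical_fov': 57.02227862885239, 'cx': 254.39090651566374, 'cy': 190.13441999598976, 'extrinsics': array([[ 7.56019726e-01,  4.91782999e-01, -4.31953302e-01,
         2.29350286e-01],
       [-6.54548499e-01,  5.68686936e-01, -4.98158039e-01,
        -3.81689655e-01],
       [ 6.60545048e-04,  6.59351689e-01,  7.51834366e-01,
         6.75928514e-01],
       [ 0.00000000e+00,  0.00000000e+00,  0.00000000e+00,
         1.00000000e+00]])}
{'clock': 0.1, 'q': array([ 1.19480541,  0.68990742, -0.1945099 ,  1.56620694,  0.15728854,
        0.9025265 , -0.2150827 ]), 'qd': array([-0.00051884, -0.00011101, -0.00207824, -0.00122088,  0.00138082,
       -0.00040965,  0.00128161]), 'joint_torque': array([-3.55860575e-03, -5.28500962e+01, -1.27151873e+00, -1.53836846e+01,
       -5.24744054e-02,  1.97703383e-03,  2.87442424e-05]), 'tool_pos': array([ 0.24875207, -0.57277239,  0.24899423]), 'eef_rot': array([ 9.79074336e-01,  2.03501246e-01, -2.27292575e-04, -7.97925063e-04]), 'contact_force': array([-0.56102606,  0.50741332, -0.35351137]), 'moment': array([-0.02282411, -0.0078142 ,  0.04763339]), 'finger_force': 0.0, 'opening': 1.001176333421384}
```

View pics/top0.png

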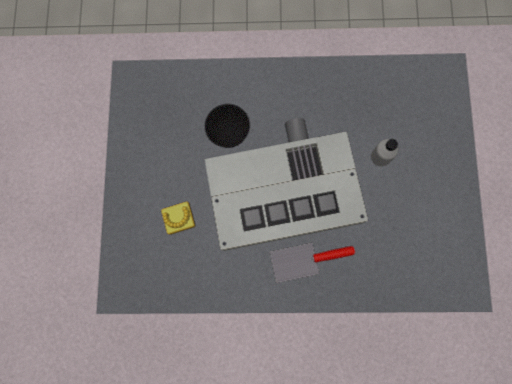

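View pics/side0.png

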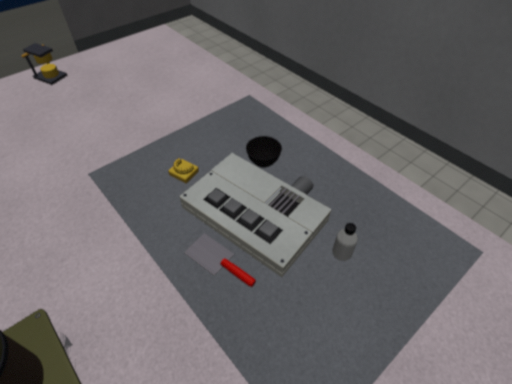

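The top view shows the keys at about (252,217), (277,213), (302,209) and (327,203). The mouth is at (304,161), cast (178,217), flask (388,150), bowl (227,125) and spatula (315,260). In the side view the keys run from (217,197) to (268,231).

```bash
cat > h.py <<'E'
from plant import *
import cv2,numpy as np
def rays(s,uv):
    uv=np.atleast_2d(uv);f=192/np.tan(np.radians(s["vertical_fov"])/2);E=s["extrinsics"]
    d=np.c_[(uv[:,0]-s["cx"])/f,-(uv[:,1]-s["cy"])/f,-np.ones(len(uv))]@E[:3,:3].T
    return E[:3,3],d
def plane(s,uv,z):
    o,d=rays(s,uv);return o+d*((z-o[2])/d[:,2])[:,None]
def bezels(s,box):
    x0,y0,x1,y1=box
    g=cv2.resize(s["img"][y0:y1,x0:x1].max(2),None,fx=4,fy=4,interpolation=cv2.INTER_CUBIC)
    m=(g<85).astype(np.uint8)
    c,_=cv2.findContours(m,cv2.RETR_EXTERNAL,cv2.CHAIN_APPROX_NONE)
    out=[]
    for k in c:
        if cv2.contourArea(k)>1000:
            r=cv2.minAreaRect(k);out.append([(r[0][0]+.5)/4-.5+x0,(r[0][1]+.5)/4-.5+y0,r[1][0]/4,r[1][1]/4])
    return np.array(sorted(out))
E
python3 - <<'E'
from h import *
np.set_printoptions(precision=4,suppress=True)
for n,b in(("top",(232,184,350,238)),("side",(197,180,290,248))):
    s=snapshot(n);k=bezels(s,b);print(n,k)
    p=plane(s,k[:,:2],.047);print(p);print(np.linalg.norm(np.diff(p,axis=0),axis=1))
    d=p[0]-p[-1];print("yaw of +y",np.degrees(np.arctan2(d[1],d[0])),p.mean(0))
E
```

```text
top [[252.3119 217.7324  22.2602  22.2456]
 [276.7548 213.024   22.2102  22.2592]
 [301.2908 208.1625  22.4423  22.2491]
 [325.7459 203.2775  22.5819  22.5036]]
[[ 0.5082  0.0763  0.047 ]
 [ 0.5171  0.0272  0.047 ]
 [ 0.5264 -0.0221  0.047 ]
 [ 0.5358 -0.0713  0.047 ]]
[0.0499 0.0502 0.0501]
yaw of +y 100.60028608034668 [0.5219 0.0025 0.047 ]
side [[216.5    197.75    17.3241  20.1525]
 [221.807  231.7682  66.0137   8.15  ]
 [232.6635 208.3173  21.772   17.4731]
 [249.7211 219.3558  22.0493  18.0278]
 [267.7788 231.1442  22.188   18.5825]
 [284.0066 200.8719  22.6332  23.1662]]
[[ 0.5087  0.0748  0.047 ]
 [ 0.4601 -0.0091  0.047 ]
 [ 0.5176  0.0258  0.047 ]
 [ 0.5268 -0.0231  0.047 ]
 [ 0.5357 -0.0724  0.047 ]
 [ 0.6208 -0.0345  0.047 ]]
[0.0969 0.0673 0.0497 0.0501 0.0931]
yaw of +y 135.7057952898657 [ 0.5283 -0.0064  0.047 ]
```

Request:
send_rows:
  motion:
    - {"x": 1.5,"y": -1.1,"z": 0,"rx": 0,"ry": 0,"rz": 0,"jaw": 0}
    - {"x": 3,"y": -2.3,"z": 0,"rx": 0,"ry": 0,"rz": 0,"jaw": 0}
    - {"x": 3,"y": -2.3,"z": 0,"rx": 0,"ry": 0,"rz": 0,"jaw": 0}
    - {"x": 3,"y": -2.3,"z": 0,"rx": 0,"ry": 0,"rz": 0,"jaw": 0}
    - {"x": 3,"y": -2.3,"z": 0,"rx": 0,"ry": 0,"rz": 0,"jaw": 0}
  grip_force: 10

```text
clock: 0.7
tool_pos: [0.3323, -0.4236, 0.2497]
eef_rot: [0.979, 0.203, 0.0, -0.0]
contact_force: [0.3, 0.1, 0.2]
opening: 0.572
finger_force: 0.0
```

Request:
send_rows:
  motion:
    - {"x": 3,"y": -2.3,"z": 0,"rx": 0,"ry": 0,"rz": 0,"jaw": 0}
    - {"x": 3,"y": -2.3,"z": 0,"rx": 0,"ry": 0,"rz": 0,"jaw": 0}
    - {"x": 3,"y": -2.3,"z": 0,"rx": 0,"ry": 0,"rz": 0,"jaw": 0}
    - {"x": 3,"y": -2.3,"z": 0,"rx": 0,"ry": 0,"rz": 0,"jaw": 0}
    - {"x": 3,"y": -2.3,"z": 0,"rx": 0,"ry": 0,"rz": 0,"jaw": 0}

```text
clock: 1.2
tool_pos: [0.4242, -0.2583, 0.2498]
eef_rot: [0.979, 0.203, 0.0, 0.0]
contact_force: [0.9, -0.6, 0.2]
opening: 0.119
finger_force: 0.0
```

Request:
send_rows:
  motion:
    - {"x": 3,"y": -2.3,"z": 1,"rx": 0,"ry": 0,"rz": 0,"jaw": 0}
    - {"x": 3,"y": -2.3,"z": 1,"rx": 0,"ry": 0,"rz": 0,"jaw": 0}
    - {"x": 3,"y": -2.3,"z": 1,"rx": 0,"ry": 0,"rz": 0,"jaw": 0}
    - {"x": 0,"y": 0,"z": 1,"rx": 0,"ry": 0,"rz": 0.112,"jaw": 0}
    - {"x": 0,"y": 0,"z": 0,"rx": 0,"ry": 0,"rz": 0.112,"jaw": 0}

```text
clock: 1.7
tool_pos: [0.4786, -0.1587, 0.2085]
eef_rot: [0.996, 0.092, -0.001, -0.001]
contact_force: [-0.4, 0.7, -0.4]
opening: 0.005
finger_force: 0.0
```

Request:
send_rows:
  motion:
    - {"x": 1.44,"y": -1.5,"z": 2.2,"rx": 0,"ry": 0,"rz": 0,"jaw": 0}
    - {"x": 1.44,"y": -1.5,"z": 2.2,"rx": 0,"ry": 0,"rz": 0,"jaw": 0}
    - {"x": 1.44,"y": -1.5,"z": 2.2,"rx": 0,"ry": 0,"rz": 0,"jaw": 0}
    - {"x": 1.44,"y": -1.5,"z": 2.2,"rx": 0,"ry": 0,"rz": 0,"jaw": 0}
    - {"x": 1.44,"y": -1.5,"z": 2.2,"rx": 0,"ry": 0,"rz": 0,"jaw": 0}

```text
clock: 2.2
tool_pos: [0.5361, -0.0728, 0.0987]
eef_rot: [0.996, 0.093, 0.0, 0.0]
contact_force: [0.6, -0.5, 0.3]
opening: 0.004
finger_force: 0.0
```

Request:
send_rows:
  motion:
    - {"x": 0,"y": 0,"z": 0.5,"rx": 0,"ry": 0,"rz": 0,"jaw": 0}
    - {"x": 0,"y": 0,"z": 0.5,"rx": 0,"ry": 0,"rz": 0,"jaw": 0}
    - {"x": 0,"y": 0,"z": 0,"rx": 0,"ry": 0,"rz": 0,"jaw": 0}
    - {"x": 0,"y": 0,"z": 0,"rx": 0,"ry": 0,"rz": 0,"jaw": 0}
    - {"x": 0,"y": 0,"z": 0,"rx": 0,"ry": 0,"rz": 0,"jaw": 0}

```text
clock: 2.7
tool_pos: [0.5357, -0.0747, 0.0906]
eef_rot: [0.996, 0.092, 0.001, 0.0]
contact_force: [0.1, 0.4, -0.4]
opening: 0.005
finger_force: 0.0
```

Run:
```python
from h import *
for n in("wrist","side"):
    s=snapshot(n);cv2.imwrite(f"pics/{n}1.png",s["img"][:,:,::-1])
s=get_state();print(s["tool_pos"],s["eef_rot"],s["contact_force"])
```

```text
[ 0.53570905 -0.0742358   0.0904184 ] [9.95730034e-01 9.23112419e-02 5.35676479e-04 2.16656361e-04] [-1.2995212   0.21460569  0.02399192]
```

View pics/wrist1.png

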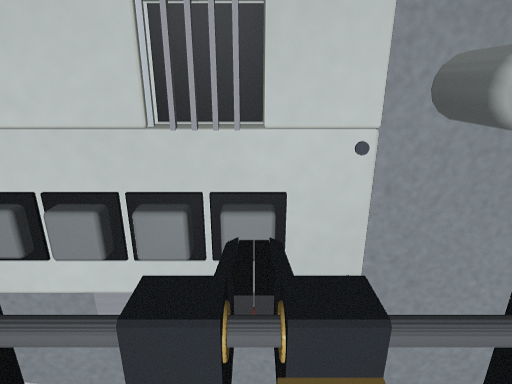

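View pics/side1.png

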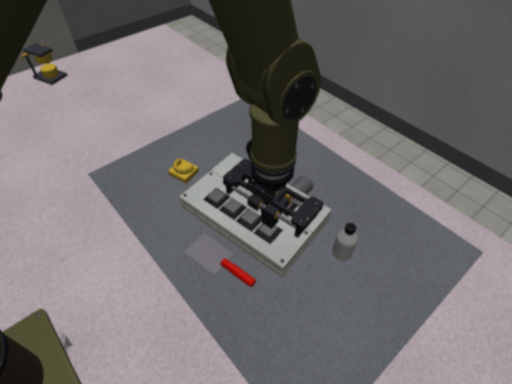

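The wrist view shows the closed fingertips at (253,240), over the -y end key (cap at about (248,222)). The gate hole between the bars is dark. I'll shift slightly and lower gently.

Request:
send_rows:
  motion:
    - {"x": 0.05,"y": -0.2,"z": 0.5,"rx": 0,"ry": 0,"rz": 0,"jaw": 0}
    - {"x": 0,"y": 0,"z": 0.5,"rx": 0,"ry": 0,"rz": 0,"jaw": 0}
    - {"x": 0,"y": 0,"z": 0.2,"rx": 0,"ry": 0,"rz": 0,"jaw": 0}
    - {"x": 0,"y": 0,"z": 0.1,"rx": 0,"ry": 0,"rz": 0,"jaw": 0}
    - {"x": 0,"y": 0,"z": 0,"rx": 0,"ry": 0,"rz": 0,"jaw": 0}

```text
clock: 3.3
tool_pos: [0.5355, -0.0715, 0.0764]
eef_rot: [0.996, 0.093, -0.0, 0.0]
contact_force: [0.2, 0.0, -0.1]
opening: 0.005
finger_force: 0.0
```

Request:
send_rows:
  motion:
    - {"x": 0,"y": 0,"z": 0,"rx": 0,"ry": 0,"rz": 0,"jaw": 0}
    - {"x": 0,"y": 0,"z": 0.1,"rx": 0,"ry": 0,"rz": 0,"jaw": 0}
    - {"x": 0,"y": 0,"z": 0,"rx": 0,"ry": 0,"rz": 0,"jaw": 0}
    - {"x": 0,"y": 0,"z": 0,"rx": 0,"ry": 0,"rz": 0,"jaw": 0}
    - {"x": 0,"y": 0,"z": 0,"rx": 0,"ry": 0,"rz": 0,"jaw": 0}

```text
clock: 3.8
tool_pos: [0.5357, -0.0716, 0.0758]
eef_rot: [0.996, 0.093, 0.0, 0.0]
contact_force: [0.0, -0.4, 0.6]
opening: 0.007
finger_force: 0.0
```

Request:
send_rows:
  motion:
    - {"x": 0,"y": 0,"z": 0.1,"rx": 0,"ry": 0,"rz": 0,"jaw": 0}
    - {"x": 0,"y": 0,"z": 0.1,"rx": 0,"ry": 0,"rz": 0,"jaw": 0}
    - {"x": 0,"y": 0,"z": 0,"rx": 0,"ry": 0,"rz": 0,"jaw": 0}
    - {"x": 0,"y": 0,"z": 0,"rx": 0,"ry": 0,"rz": 0,"jaw": 0}
    - {"x": 0,"y": 0,"z": 0,"rx": 0,"ry": 0,"rz": 0,"jaw": 0}

```text
clock: 4.3
tool_pos: [0.5357, -0.0716, 0.0737]
eef_rot: [0.996, 0.093, 0.0, 0.0]
contact_force: [0.2, -0.8, 1.3]
opening: 0.005
finger_force: 0.0
```

Request:
send_rows:
  motion:
    - {"x": 0,"y": 0,"z": 0.1,"rx": 0,"ry": 0,"rz": 0,"jaw": 0}
    - {"x": 0,"y": 0,"z": 0,"rx": 0,"ry": 0,"rz": 0,"jaw": 0}
    - {"x": 0,"y": 0,"z": 0,"rx": 0,"ry": 0,"rz": 0,"jaw": 0}
    - {"x": 0,"y": 0,"z": 0,"rx": 0,"ry": 0,"rz": 0,"jaw": 0}
    - {"x": 0,"y": 0,"z": 0,"rx": 0,"ry": 0,"rz": 0,"jaw": 0}

```text
clock: 4.8
tool_pos: [0.5357, -0.0716, 0.0727]
eef_rot: [0.996, 0.093, 0.0, 0.0]
contact_force: [-0.4, -0.1, -0.6]
opening: 0.003
finger_force: 0.0
```

Request:
send_rows:
  motion:
    - {"x": 0,"y": 0,"z": 0.1,"rx": 0,"ry": 0,"rz": 0,"jaw": 0}
    - {"x": 0,"y": 0,"z": 0,"rx": 0,"ry": 0,"rz": 0,"jaw": 0}
    - {"x": 0,"y": 0,"z": 0,"rx": 0,"ry": 0,"rz": 0,"jaw": 0}
    - {"x": 0,"y": 0,"z": 0,"rx": 0,"ry": 0,"rz": 0,"jaw": 0}
    - {"x": 0,"y": 0,"z": 0,"rx": 0,"ry": 0,"rz": 0,"jaw": 0}

```text
clock: 5.3
tool_pos: [0.5357, -0.0716, 0.0718]
eef_rot: [0.996, 0.093, 0.0, 0.0]
contact_force: [-0.7, -1.0, 2.6]
opening: 0.004
finger_force: 1.1
```

Request:
send_rows:
  motion:
    - {"x": 0,"y": 0,"z": 0.05,"rx": 0,"ry": 0,"rz": 0,"jaw": 0}
    - {"x": 0,"y": 0,"z": 0,"rx": 0,"ry": 0,"rz": 0,"jaw": 0}
    - {"x": 0,"y": 0,"z": 0,"rx": 0,"ry": 0,"rz": 0,"jaw": 0}
    - {"x": 0,"y": 0,"z": 0,"rx": 0,"ry": 0,"rz": 0,"jaw": 0}
    - {"x": 0,"y": 0,"z": 0,"rx": 0,"ry": 0,"rz": 0,"jaw": 0}

```text
clock: 5.8
tool_pos: [0.5358, -0.0715, 0.0713]
eef_rot: [0.996, 0.093, 0.0, 0.0]
contact_force: [0.2, 0.9, 4.2]
opening: 0.007
finger_force: 1.7
```

Run:
```python
from h import *
for i in range(4):
    snapshot("top");s=get_state();print(s["tool_pos"],s["contact_force"])
```

```text
[ 0.53577228 -0.07156659  0.07128722] [0.18838745 0.24588464 3.40235136]
[ 0.53573006 -0.07156301  0.07124437] [-0.65618697 -0.21612742  3.40147004]
[ 0.53573118 -0.07157704  0.07124007] [1.32180305 0.19129812 3.76013937]
[ 0.535725   -0.0715756   0.07122752] [ 0.03967683 -0.07089047  2.71119428]
```

Key 1 (-y end) touches at about 0.0723 and yields softly, so it is up. Next key.

Request:
send_rows:
  motion:
    - {"x": 0,"y": 0,"z": -1,"rx": 0,"ry": 0,"rz": 0,"jaw": 0}
    - {"x": 0,"y": -1.5,"z": 0,"rx": 0,"ry": 0,"rz": 0,"jaw": 0}
    - {"x": 0,"y": -2,"z": 0,"rx": 0,"ry": 0,"rz": 0,"jaw": 0}
    - {"x": 0,"y": -1.5,"z": 0,"rx": 0,"ry": 0,"rz": 0,"jaw": 0}
    - {"x": 0,"y": 0,"z": 0,"rx": 0,"ry": 0,"rz": 0,"jaw": 0}

```text
clock: 6.5
tool_pos: [0.5257, -0.0183, 0.0812]
eef_rot: [0.995, 0.095, -0.0, -0.001]
contact_force: [0.5, -0.0, -0.4]
opening: 0.005
finger_force: 0.0
```

Request:
send_rows:
  motion:
    - {"x": 0,"y": 0,"z": 0.4,"rx": 0,"ry": 0,"rz": 0,"jaw": 0}
    - {"x": 0,"y": 0,"z": 0.3,"rx": 0,"ry": 0,"rz": 0,"jaw": 0}
    - {"x": 0,"y": 0,"z": 0.1,"rx": 0,"ry": 0,"rz": 0,"jaw": 0}
    - {"x": 0,"y": 0,"z": 0,"rx": 0,"ry": 0,"rz": 0,"jaw": 0}
    - {"x": 0,"y": 0,"z": 0,"rx": 0,"ry": 0,"rz": 0,"jaw": 0}

```text
clock: 7.0
tool_pos: [0.5264, -0.0229, 0.0731]
eef_rot: [0.996, 0.092, -0.0, 0.0]
contact_force: [0.5, 0.0, 0.1]
opening: 0.009
finger_force: 0.0
```

Request:
send_rows:
  motion:
    - {"x": 0,"y": 0,"z": 0.1,"rx": 0,"ry": 0,"rz": 0,"jaw": 0}
    - {"x": 0,"y": 0,"z": 0.1,"rx": 0,"ry": 0,"rz": 0,"jaw": 0}
    - {"x": 0,"y": 0,"z": 0,"rx": 0,"ry": 0,"rz": 0,"jaw": 0}
    - {"x": 0,"y": 0,"z": 0,"rx": 0,"ry": 0,"rz": 0,"jaw": 0}
    - {"x": 0,"y": 0,"z": 0,"rx": 0,"ry": 0,"rz": 0,"jaw": 0}

```text
clock: 7.5
tool_pos: [0.5266, -0.0227, 0.0714]
eef_rot: [0.996, 0.093, 0.0, 0.0]
contact_force: [0.4, -1.2, 2.9]
opening: 0.01
finger_force: 1.6
```

```bash
cat >> h.py <<'E'
def rd():
    r=[]
    for i in range(4):
        snapshot("top");s=get_state();r.append(np.r_[s["tool_pos"],s["contact_force"]])
    print(np.mean(r,0).round(4),s["clock"])
E
python3 -c "from h import *;rd()"
```

```text
[ 0.5266 -0.0227  0.0714  0.1709 -1.1967  3.1341] 7.7
```

Key 2 gives 3.1 N at 0.0714, so it is up too. On to key 3.

Request:
send_rows:
  motion:
    - {"x": 0,"y": 0,"z": -1,"rx": 0,"ry": 0,"rz": 0,"jaw": 0}
    - {"x": 0,"y": -1.5,"z": 0,"rx": 0,"ry": 0,"rz": 0,"jaw": 0}
    - {"x": 0,"y": -2,"z": 0,"rx": 0,"ry": 0,"rz": 0,"jaw": 0}
    - {"x": 0,"y": -1.5,"z": 0,"rx": 0,"ry": 0,"rz": 0,"jaw": 0}
    - {"x": 0,"y": 0,"z": 0,"rx": 0,"ry": 0,"rz": 0,"jaw": 0}

```text
clock: 8.2
tool_pos: [0.5167, 0.03, 0.0815]
eef_rot: [0.995, 0.095, -0.0, -0.001]
contact_force: [0.1, 0.7, 0.3]
opening: 0.006
finger_force: 0.0
```

Request:
send_rows:
  motion:
    - {"x": 0,"y": 0,"z": 0.4,"rx": 0,"ry": 0,"rz": 0,"jaw": 0}
    - {"x": 0,"y": 0,"z": 0.3,"rx": 0,"ry": 0,"rz": 0,"jaw": 0}
    - {"x": 0,"y": 0,"z": 0.1,"rx": 0,"ry": 0,"rz": 0,"jaw": 0}
    - {"x": 0,"y": 0,"z": 0,"rx": 0,"ry": 0,"rz": 0,"jaw": 0}
    - {"x": 0,"y": 0,"z": 0,"rx": 0,"ry": 0,"rz": 0,"jaw": 0}

```text
clock: 8.7
tool_pos: [0.5172, 0.0262, 0.0731]
eef_rot: [0.996, 0.092, -0.0, 0.0]
contact_force: [0.7, 0.5, 0.7]
opening: 0.003
finger_force: 0.0
```

Request:
send_rows:
  motion:
    - {"x": 0,"y": 0,"z": 0.1,"rx": 0,"ry": 0,"rz": 0,"jaw": 0}
    - {"x": 0,"y": 0,"z": 0.1,"rx": 0,"ry": 0,"rz": 0,"jaw": 0}
    - {"x": 0,"y": 0,"z": 0,"rx": 0,"ry": 0,"rz": 0,"jaw": 0}
    - {"x": 0,"y": 0,"z": 0,"rx": 0,"ry": 0,"rz": 0,"jaw": 0}
    - {"x": 0,"y": 0,"z": 0,"rx": 0,"ry": 0,"rz": 0,"jaw": 0}

```text
clock: 9.2
tool_pos: [0.5174, 0.0265, 0.0714]
eef_rot: [0.996, 0.093, 0.0, 0.0]
contact_force: [-0.4, -1.2, 3.5]
opening: 0.004
finger_force: 1.6
```

```bash
python3 -c "from h import *;rd()"
```

```text
[ 0.5173  0.0265  0.0713  0.1208 -1.5027  3.4286] 9.4
```

Key 3 is up as well (3.4 N at 0.0713). I'll tap key 4 to confirm.

Request:
send_rows:
  motion:
    - {"x": 0,"y": 0,"z": -1,"rx": 0,"ry": 0,"rz": 0,"jaw": 0}
    - {"x": 0,"y": -1.5,"z": 0,"rx": 0,"ry": 0,"rz": 0,"jaw": 0}
    - {"x": 0,"y": -2,"z": 0,"rx": 0,"ry": 0,"rz": 0,"jaw": 0}
    - {"x": 0,"y": -1.5,"z": 0,"rx": 0,"ry": 0,"rz": 0,"jaw": 0}
    - {"x": 0,"y": 0,"z": 0,"rx": 0,"ry": 0,"rz": 0,"jaw": 0}

```text
clock: 9.9
tool_pos: [0.5074, 0.0791, 0.0815]
eef_rot: [0.995, 0.095, -0.0, -0.001]
contact_force: [-0.2, 0.2, 0.3]
opening: 0.008
finger_force: 0.0
```

Request:
send_rows:
  motion:
    - {"x": 0,"y": 0,"z": 0.4,"rx": 0,"ry": 0,"rz": 0,"jaw": 0}
    - {"x": 0,"y": 0,"z": 0.3,"rx": 0,"ry": 0,"rz": 0,"jaw": 0}
    - {"x": 0,"y": 0,"z": 0.1,"rx": 0,"ry": 0,"rz": 0,"jaw": 0}
    - {"x": 0,"y": 0,"z": 0,"rx": 0,"ry": 0,"rz": 0,"jaw": 0}
    - {"x": 0,"y": 0,"z": 0,"rx": 0,"ry": 0,"rz": 0,"jaw": 0}

```text
clock: 10.4
tool_pos: [0.508, 0.0754, 0.0731]
eef_rot: [0.996, 0.092, -0.0, 0.0]
contact_force: [-0.1, -1.2, 0.2]
opening: 0.007
finger_force: 0.0
```

Request:
send_rows:
  motion:
    - {"x": 0,"y": 0,"z": 0.1,"rx": 0,"ry": 0,"rz": 0,"jaw": 0}
    - {"x": 0,"y": 0,"z": 0.1,"rx": 0,"ry": 0,"rz": 0,"jaw": 0}
    - {"x": 0,"y": 0,"z": 0,"rx": 0,"ry": 0,"rz": 0,"jaw": 0}
    - {"x": 0,"y": 0,"z": 0,"rx": 0,"ry": 0,"rz": 0,"jaw": 0}
    - {"x": 0,"y": 0,"z": 0,"rx": 0,"ry": 0,"rz": 0,"jaw": 0}

```text
clock: 10.9
tool_pos: [0.508, 0.0759, 0.0712]
eef_rot: [0.996, 0.093, 0.0, 0.0]
contact_force: [-0.7, 0.1, 0.4]
opening: 0.005
finger_force: 0.0
```

```bash
python3 -c "from h import *;rd()"
```

```text
[ 0.508   0.0759  0.0712  0.3825 -0.1151  0.2475] 11.1
```

No contact at 0.0712, so key 4 stands lower and should be the latched one. I'll go on down and feel its firmness (contact expected near 0.069).

Request:
send_rows:
  motion:
    - {"x": 0,"y": 0,"z": 0.1,"rx": 0,"ry": 0,"rz": 0,"jaw": 0}
    - {"x": 0,"y": 0,"z": 0.05,"rx": 0,"ry": 0,"rz": 0,"jaw": 0}
    - {"x": 0,"y": 0,"z": 0.05,"rx": 0,"ry": 0,"rz": 0,"jaw": 0}
    - {"x": 0,"y": 0,"z": 0,"rx": 0,"ry": 0,"rz": 0,"jaw": 0}
    - {"x": 0,"y": 0,"z": 0,"rx": 0,"ry": 0,"rz": 0,"jaw": 0}

```text
clock: 11.6
tool_pos: [0.508, 0.0759, 0.0695]
eef_rot: [0.996, 0.093, 0.0, 0.0]
contact_force: [-1.0, 1.9, 4.8]
opening: 0.008
finger_force: 2.5
```

Request:
send_rows:
  motion:
    - {"x": 0,"y": 0,"z": 0.05,"rx": 0,"ry": 0,"rz": 0,"jaw": 0}
    - {"x": 0,"y": 0,"z": 0,"rx": 0,"ry": 0,"rz": 0,"jaw": 0}
    - {"x": 0,"y": 0,"z": 0,"rx": 0,"ry": 0,"rz": 0,"jaw": 0}
    - {"x": 0,"y": 0,"z": 0,"rx": 0,"ry": 0,"rz": 0,"jaw": 0}
    - {"x": 0,"y": 0,"z": 0,"rx": 0,"ry": 0,"rz": 0,"jaw": 0}

```text
clock: 12.1
tool_pos: [0.508, 0.0759, 0.0691]
eef_rot: [0.996, 0.093, 0.0, 0.0]
contact_force: [-1.4, 0.4, 5.8]
opening: 0.008
finger_force: 3.1
```

```bash
python3 -c "from h import *;rd()"
```

```text
[ 0.508   0.0759  0.0691 -1.1231 -0.2046  6.2644] 12.3
```

The latched key is confirmed: 4.8 N at 0.0695. Now pressing it to its stop.

Request:
send_rows:
  motion:
    - {"x": 0,"y": 0,"z": 0.05,"rx": 0,"ry": 0,"rz": 0,"jaw": 0}
    - {"x": 0,"y": 0,"z": 0.05,"rx": 0,"ry": 0,"rz": 0,"jaw": 0}
    - {"x": 0,"y": 0,"z": 0.05,"rx": 0,"ry": 0,"rz": 0,"jaw": 0}
    - {"x": 0,"y": 0,"z": 0.05,"rx": 0,"ry": 0,"rz": 0,"jaw": 0}
    - {"x": 0,"y": 0,"z": 0,"rx": 0,"ry": 0,"rz": 0,"jaw": 0}

```text
clock: 12.8
tool_pos: [0.508, 0.0759, 0.0675]
eef_rot: [0.996, 0.093, 0.0, -0.0]
contact_force: [-1.7, -0.3, 11.4]
opening: 0.007
finger_force: 5.8
```

Run:
```python
from h import *
rd()
s=snapshot("wrist");cv2.imwrite("pics/wrist2.png",s["img"][:,:,::-1])
```

```text
[ 0.508   0.0759  0.0675 -1.7089 -0.4421 11.2102] 13.0
```

View pics/wrist2.png

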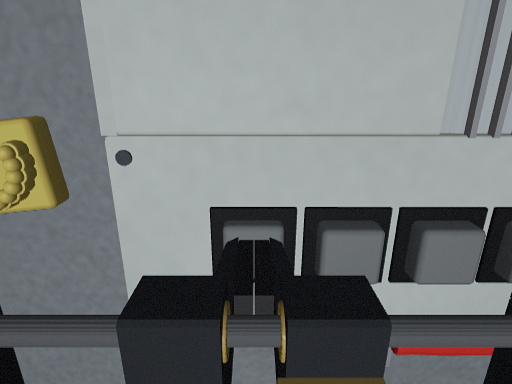

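The tips sit on key 4 at (253,240). The mouth edge at (455-510,70) shows bright plate, so the gate may already be closing. I'll press slightly further to be sure the key is at its stop.

Request:
send_rows:
  motion:
    - {"x": 0,"y": 0,"z": 0.05,"rx": 0,"ry": 0,"rz": 0,"jaw": 0}
    - {"x": 0,"y": 0,"z": 0,"rx": 0,"ry": 0,"rz": 0,"jaw": 0}
    - {"x": 0,"y": 0,"z": 0,"rx": 0,"ry": 0,"rz": 0,"jaw": 0}
    - {"x": 0,"y": 0,"z": 0,"rx": 0,"ry": 0,"rz": 0,"jaw": 0}
    - {"x": 0,"y": 0,"z": 0,"rx": 0,"ry": 0,"rz": 0,"jaw": 0}

```text
clock: 13.55
tool_pos: [0.508, 0.0759, 0.0671]
eef_rot: [0.996, 0.093, 0.0, -0.0]
contact_force: [-2.8, 0.1, 11.5]
opening: 0.012
finger_force: 6.2
```

```bash
python3 -c "from h import *;rd()"
```

```text
[ 0.508   0.0759  0.0671 -1.9729  0.3901 11.8921] 13.75
```

Request:
send_rows:
  motion:
    - {"x": 0,"y": 0,"z": 0.03,"rx": 0,"ry": 0,"rz": 0,"jaw": 0}
    - {"x": 0,"y": 0,"z": 0,"rx": 0,"ry": 0,"rz": 0,"jaw": 0}
    - {"x": 0,"y": 0,"z": 0,"rx": 0,"ry": 0,"rz": 0,"jaw": 0}
    - {"x": 0,"y": 0,"z": -0.3,"rx": 0,"ry": 0,"rz": 0,"jaw": 0}
    - {"x": 0,"y": 0,"z": -0.5,"rx": 0,"ry": 0,"rz": 0,"jaw": 0}

```text
clock: 14.25
tool_pos: [0.508, 0.0759, 0.0741]
eef_rot: [0.996, 0.093, 0.0, 0.0]
contact_force: [0.2, 0.5, 0.4]
opening: 0.005
finger_force: 0.0
```

Request:
send_rows:
  motion:
    - {"x": 0,"y": 0,"z": -2,"rx": 0,"ry": 0,"rz": 0,"jaw": 0}
    - {"x": 0,"y": 0,"z": -3,"rx": 0,"ry": 0,"rz": 0,"jaw": 0}
    - {"x": 0,"y": 0,"z": -3,"rx": 0,"ry": 0,"rz": 0,"jaw": 0}
    - {"x": -1,"y": 0,"z": -2,"rx": 0,"ry": 0,"rz": 0,"jaw": 0}
    - {"x": 0,"y": 0,"z": 0,"rx": 0,"ry": 0,"rz": 0,"jaw": 0}

```text
clock: 14.75
tool_pos: [0.4984, 0.0739, 0.1759]
eef_rot: [0.996, 0.093, 0.002, -0.0]
contact_force: [-0.1, -0.0, 0.4]
opening: 0.004
finger_force: 0.0
```

Run:
```python
from h import *
rd()
a=snapshot("wrist")["img"];b=snapshot("side")["img"][130:290,150:363]
b=cv2.resize(b,(512,384))
cv2.imwrite("pics/w3.png",a[:,:,::-1]);cv2.imwrite("pics/s3.png",b[:,:,::-1])
```

```text
[ 0.4981  0.0741  0.1736 -0.3069  0.1545  0.0299] 14.95
```

View pics/w3.png

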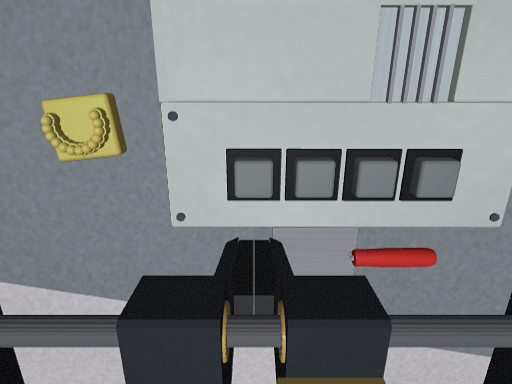

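View pics/s3.png

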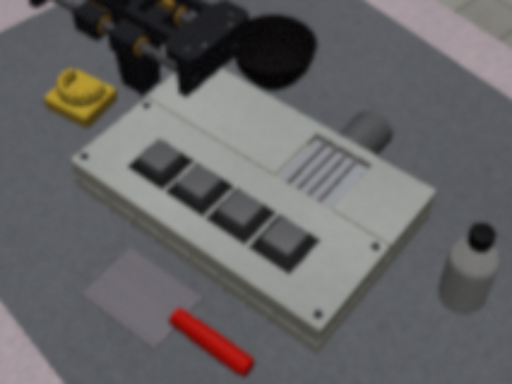

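The mouth at (420,55) in the wrist view now shows bright plate under the bars, with only a thin dark strip at its right wall. The cast, spatula, flask and bowl are undisturbed. I'll check that nothing is still moving.

Request:
send_rows:
  motion:
    - {"x": 0,"y": -0.5,"z": 0,"rx": 0,"ry": 0,"rz": 0,"jaw": 0}
    - {"x": 1,"y": 3,"z": -1,"rx": 0,"ry": 0,"rz": 0,"jaw": 0}
    - {"x": 0,"y": 4,"z": 0,"rx": 0,"ry": 0,"rz": 0,"jaw": 0}
    - {"x": 0,"y": 4,"z": 0,"rx": 0,"ry": 0,"rz": 0,"jaw": 0}
    - {"x": 0,"y": 2,"z": 0,"rx": 0,"ry": 0,"rz": 0,"jaw": 0}

```text
clock: 15.55
tool_pos: [0.5313, -0.0509, 0.1835]
eef_rot: [0.996, 0.091, -0.0, 0.001]
contact_force: [0.3, 0.0, 0.3]
opening: 0.009
finger_force: 0.0
```

Request:
send_rows:
  motion:
    - {"x": 0,"y": 0,"z": 0,"rx": 0,"ry": 0,"rz": 0,"jaw": 0}
    - {"x": 0,"y": 0,"z": 0,"rx": 0,"ry": 0,"rz": 0,"jaw": 0}
    - {"x": 0,"y": 0,"z": 0,"rx": 0,"ry": 0,"rz": 0,"jaw": 0}
    - {"x": 0,"y": 0,"z": 0,"rx": 0,"ry": 0,"rz": 0,"jaw": 0}
    - {"x": 0,"y": 0,"z": 0,"rx": 0,"ry": 0,"rz": 0,"jaw": 0}

```text
clock: 16.05
tool_pos: [0.531, -0.0456, 0.1839]
eef_rot: [0.996, 0.094, -0.0, -0.0]
contact_force: [-0.2, 0.8, 0.4]
opening: 0.004
finger_force: 0.0
```

Run:
```python
from h import *
rd()
cv2.imwrite("pics/w4.png",snapshot("wrist")["img"][:,:,::-1])
```

```text
[ 0.531  -0.0463  0.1839  0.0236 -0.1609  0.0305] 16.25
```

View pics/w4.png

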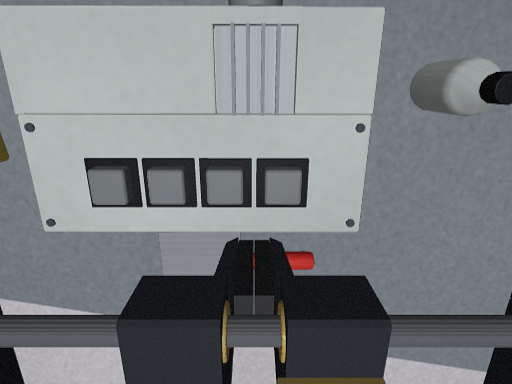

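From above, the mouth at (255,70) is fully covered by bright plate, so the gate is shut. All four keys look level.

```bash
python3 -c "from plant import *;print(finish_job())"
```

```text
the job is handed in; nothing more can be done
None
```

The latched key was the one at the console's +y end; I pressed it to about 12 N and released it, the pictures show the gate shut and all four keys level, and the job was handed in at about 16 s.

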